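Step the ratcheted component dial back to its red cup

ROBOT

A 6-joint arm with a two-finger parallel gripper is mounted at the origin on the work surface. World frame = base frame: x ahead of the robot, y to its left, z up, the work surface at z = 0. Lengths are in m, angles in rad, forces in N, time in s.
With the tool pointing down it reaches from about 0.375 to 0.975 m from the base axis. Payload 3.8 kg.
Tool frame: the origin (TCP) lies midway between the tips of the shut fingers; the grasp point (between the pads) lies 19 mm behind it; x points along the fingers, y is the direction in which the jaws open and shut, and the axes are right-handed (so a half turn about x gives the same grasp; the last joint's range is limited). The gripper opens to 88 mm and grips with 3 to 60 N. Pads are 18 mm wide; open, the fingers measure 123 mm over their backs; the gripper's body (75 mm by 187 mm) begins 45 mm behind the grasp point.
Start: joints at [-1.377, 0.264, 1.604, -0, 1.274, -0.037], TCP at [0.154, -0.657, 0.239] pointing down, gripper open.
Joint ranges: [-2.63, 2.63], [-0.94, 2.18], [0.31, 2.57], [-1.31, 4.45], [0, 2.66], [-2.55, 2.55]. Speed limits (rad/s): [2.57, 2.57, 3.14, 3.14, 3.14, 3.14].

INTERFACE

Orientations are given as a rotation vector (axis times angle).
In Python, from cell import manip, inverse_kinematics, cams, order gives the robot as it stands. Calls block until the motion is done:
- manip.move_pose(position, orientation): joint-space move of the TCP to a pose.
- manip.move_linear(position, rate=0.15, rot=None): straight line of the TCP; rot=None keeps the orientation; rate is the mean speed in m/s.
- manip.set_joints(angles): joint-space move.
- manip.set_gripper(opening, force=None): finger opening in m; force is the grip in N (None keeps the last); returns when the fingers have stopped.
- manip.dwell(seconds).
- inverse_kinematics(position, orientation): joint angles nearest the present ones, or None.
- manip.state(): the state.
- cams.capture(name): name is "scene" or "top"; returns a dict with "image" (420x560x3 uint8, blue, green, red), "z_map" (420x560 float32, m along the optical axis (not along the pixel's ray), 0 where there is no reading), "intrinsics" (3x3 intrinsics, pixels), "k1" (the pictures are not rectified: a ray, as slopes to the right and down, at radius r is drawn at 1 + k1 r^2 times it, then the intrinsics apply), "position" and "orientation" of the camera in the world. Camera axes: x right, y down, z forward; pixel columns grow to the right and rows downward; lengths in m; the calibration is good to about 2 mm. A picture is of the moment at which its call begins.
A pose or a line that the arm cannot do raises manip.IKError and nothing moves.
- order.close_job(): hands the job in, once; it reports no verdict.
The state is a dict: "clock": time; "joint_pos": joint angles; "joint_velocities": joint speeds; "tau": joint torques, N m; "tool_pos": TCP position; "tcp_rot": TCP orientation; "contact_force": force on the tool from outside, world axes, zero at the start; "moment": the same for the moment, N m; "gripper_width": finger opening in m.
Only numpy, scipy, OpenCV 4.12 (cv2) and the standard library are available. Lean on these libraries where they do the work, as an engineer would, in place of code of your own. Each camera call takes 0.05 s, during which the arm holds its last target. There are 200 camera calls.

TASK

The component dial on the blue base has been stepped past its pick-up point. Push its orange pawl paddle outwards, away from the dial, until it falls over and stays with the pawl lifted clear, then turn the dial back (anticlockwise seen from above) by its black centre knob until the red cup stands at the white arrow, and let go, leaving the pawl clear for refilling. Do not turn the other dial, on the yellow base.

Things in the scene. Friction and masses are not known exactly. Their poses are not given: they have to be found in the camera images.
- knob (a point): Grip point of the dial on the blue base, on its vertical axis, 66 mm above the bench. Knob: upright black bar 56 x 14 mm, 40 to 84 mm above the bench; own x runs along the bar to its red line and the red cup, z up: grip across the 14 mm (own y). Dial: aluminium, 150 mm wide, top face 32 mm high, 8 cups, rim teeth up to 40 mm high. Base: fixed plate, 190 x 230 x 20 mm; white arrow on it 90 mm from the axis.
- paddle (a point): Centre of the orange thumb paddle (26 x 26 x 8 mm) on top of the blue base's pawl lever; engaged, it is 100 mm above the bench, 85 mm from the dial's axis; clear, 92 mm high, 140 mm from it. Outwards is straight from the knob's axis to the paddle. Between knob and paddle (29 to 75 mm from the axis) there is room to come down and push it, under 1 N, 85 mm above the bench; 40 mm outwards tips it over.
- dial (a joint): Turn of the dial on the blue base, rad: 0 when the red cup stands at the white arrow, growing clockwise seen from above (its advance). The teeth are 0.785 rad apart; while the pawl is engaged the dial cannot be turned back past 0.72. It turns with light friction (0.05 N m) and stays where it is left; stops at -0.4 and 2.2.
- pawl (a joint): Swing of the pawl on the blue base, rad: 0 engaged (paddle leaning towards the dial), growing as the paddle is pushed outwards, 1.0 fully clear. It falls back to 0 if let go below about 0.5 and falls on to 1.0 by its own weight if pushed beyond that. Above 0.25 the pawl is out of the teeth.
- spare_rim (a point): Point on the rim of the other, like dial, on the yellow base: 72 mm from its axis, 32 mm above the bench, beside its red cup. That dial is not to be turned.

How it is judged:
By the outcome, as a careful person would: the job done as asked, in the order asked, and still so for the second after the job is handed in, with the robot touching nothing.
It also fails if it takes over 48 s, if anything falls off the work surface, if the arm or the gripper's body presses on something with over 40 N, if the wrist force passes 120 N, or if a joint passes its speed limit or range.

## Working session

There is one attempt and no reset: what is moved stays moved. The work goes in short steps, each a Python script; the robot and the scene stay as the last script left them, time stands still between calls to the robot, and variables do not carry over. Pictures are saved under pics/ and viewed, about 8 in all and at most 12, crops included, and the job is handed in when it is done.

```bash
mkdir -p pics; ls; cat > h.py <<'E'
import numpy as np, cv2
from scipy.spatial.transform import Rotation as R
from cell import manip, inverse_kinematics, cams, order
def Rm(o):
    o=np.array(o,float)
    return o if o.shape==(3,3) else (R.from_rotvec(o).as_matrix() if o.size==3 else R.from_quat(o).as_matrix())
def rays(c,uv):
    K=np.array(c["intrinsics"]);k=c["k1"]
    p=cv2.undistortPoints(np.array(uv,float).reshape(-1,1,2),K,np.array([k,0,0,0,0.]))[:,0]
    return np.c_[p,np.ones(len(p))]
def onplane(c,uv,z):
    d=rays(c,uv)@Rm(c["orientation"]).T;o=np.array(c["position"])
    return o+d*((z-o[2])/d[:,2])[:,None]
def depthpts(c,uv):
    uv=np.array(uv,int).reshape(-1,2);z=c["z_map"][uv[:,1],uv[:,0]]
    return (rays(c,uv)*z[:,None])@Rm(c["orientation"]).T+np.array(c["position"])
E
python3 - <<'E'
from h import *
for n in("scene","top"):
    c=cams.capture(n);cv2.imwrite(f"pics/{n}0.png",c["image"]);print(n,c["position"],c["orientation"],c["k1"],c["intrinsics"])
print(manip.state())
E
```

```text
pics
scene [ 1.26638236 -0.00505245  0.88827424] [-1.86166833 -1.72667062  0.66904142] -0.0038473355451315453 [[492.98107318   0.         279.27289649]
 [  0.         492.98107318 215.87595178]
 [  0.           0.           1.        ]]
top [0.34600905 0.02254195 1.02222508] [-1.99883997  2.20970386 -0.24207214] -0.13892965125617004 [[489.40933404   0.         280.88026999]
 [  0.         489.40933404 209.71282811]
 [  0.           0.           1.        ]]
{'clock': 0.1, 'joint_pos': array([-1.37689040e+00,  2.64698327e-01,  1.60520049e+00, -1.72670757e-06,
        1.27369019e+00, -3.68804618e-02]), 'joint_velocities': array([ 0.00102346, -0.00084976, -0.00309774, -0.0012822 ,  0.00082273,
       -0.00020997]), 'tau': array([-1.00535499e-04, -5.03617966e+01, -3.58070576e+01,  7.30375573e-02,
        2.33339507e-02, -4.65059441e-05]), 'tool_pos': array([ 0.15429216, -0.65649032,  0.23751863]), 'tcp_rot': array([ 2.09984399,  0.24551247, -2.10017848]), 'contact_force': array([ 0.1359581 ,  0.15029144, -0.10636646]), 'moment': array([ 0.055901  , -0.08340386,  0.01054519]), 'gripper_width': 0.08795552940126504}
```

View pics/top0.png

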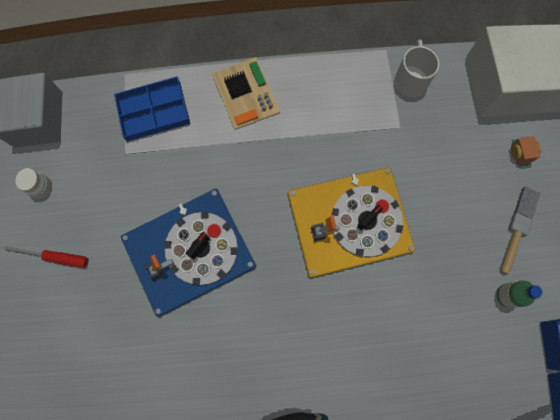

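View pics/scene0.png

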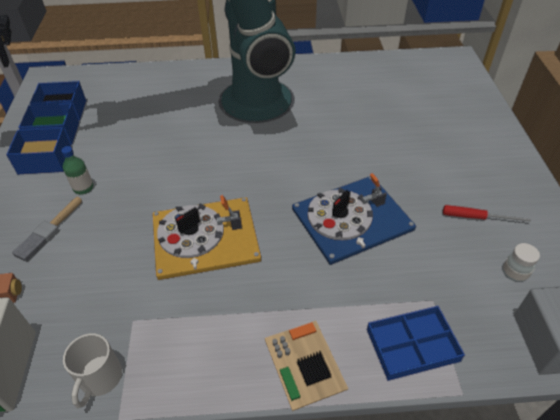

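The top view shows the blue base at about (188,252), with knob (200,245), red cup (214,231), arrow (182,208) and orange paddle (155,262). The yellow base is to the right, about (352,222).

```bash
cat > meas.py <<'E'
from h import *
def box(m,b):
    o=np.zeros_like(m);x0,x1,y0,y1=b;o[y0:y1,x0:x1]=m[y0:y1,x0:x1];return o
def pts(m): y,x=np.nonzero(m);return np.c_[x,y]
def measure(n,b,tag=None):
    c=cams.capture(n);im=c["image"];hsv=cv2.cvtColor(im,cv2.COLOR_BGR2HSV)
    H,S,V=[hsv[...,i].astype(int) for i in range(3)]
    out={}
    red=box(((H<5)|(H>174))&(S>170)&(V>90),b)
    org=box((H>=6)&(H<=14)&(S>150)&(V>90),b)
    blue=box((H>100)&(H<120)&(S>120),b)
    yy,xx=np.mgrid[:420,:560];uv=np.c_[xx.ravel(),yy.ravel()]
    P=depthpts(c,uv).reshape(420,560,3)
    blk=box((V<60)&(P[...,2]>.07)&(P[...,2]<.095),b)
    wht=box((S<60)&(V>180),b)
    for k,m in dict(red=red,org=org,blk=blk,blue=blue,wht=wht).items():
        q=pts(m)
        if len(q): print(n,k,len(q),"px",q.mean(0).round(1),"depth med",np.median(P[m],0).round(4),"z10-90",np.percentile(P[m][:,2],[10,90]).round(3))
    if tag:
        x0,x1,y0,y1=b;cv2.imwrite(f"pics/{tag}.png",cv2.resize(im[y0:y1,x0:x1],None,fx=5,fy=5,interpolation=cv2.INTER_CUBIC))
    return c,dict(red=red,org=org,blk=blk,blue=blue,wht=wht),P
if __name__=="__main__":
    c,m,P=measure("top",(115,265,180,320),"ct0")
    c2,m2,P2=measure("scene",(285,420,165,265),"cs0")
    # dial rim: points at dial-top height / teeth
    d=P[180:320,115:265].reshape(-1,3);im=c["image"][180:320,115:265].reshape(-1,3)
    k=(im.min(1)>110)&(d[:,2]>.026)&(d[:,2]<.046)
    q=d[k][:,:2].astype(np.float32);print("dial top minEnclosing",cv2.minEnclosingCircle(q),len(q))
E
python3 meas.py
```

```text
top red 129 px [212.4 231.1] depth med [0.5374 0.1477 0.0358] z10-90 [0.033 0.048]
top org 73 px [155.5 262.1] depth med [0.4741 0.2534 0.1117] z10-90 [0.1   0.115]
top blk 194 px [196.1 245.7] depth med [0.5026 0.1774 0.0836] z10-90 [0.076 0.086]
top blue 4871 px [177.7 255.3] depth med [0.4952 0.2485 0.0206] z10-90 [0.018 0.023]
top wht 7 px [181.4 208.7] depth med [0.5929 0.2125 0.0277] z10-90 [0.026 0.029]
scene red 67 px [329.5 220.8] depth med [0.5423 0.1479 0.0362] z10-90 [0.034 0.084]
scene org 41 px [374.4 179.3] depth med [0.484  0.2545 0.1097] z10-90 [0.097 0.114]
scene blk 122 px [342. 199.] depth med [0.5121 0.1799 0.0824] z10-90 [0.073 0.086]
scene blue 2797 px [361.  224.5] depth med [0.5517 0.2463 0.0204] z10-90 [0.017 0.023]
scene wht 6 px [360.3 240.7] depth med [0.5942 0.2112 0.03  ] z10-90 [0.028 0.03 ]
dial top minEnclosing ((0.5207465887069702, 0.18215808272361755), 0.09001804888248444) 2437
```

View pics/ct0.png

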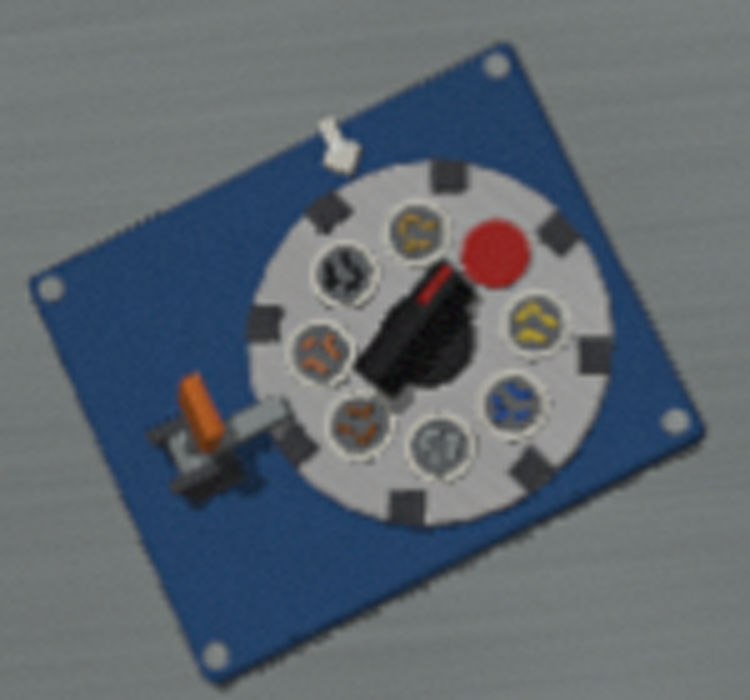

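View pics/cs0.png

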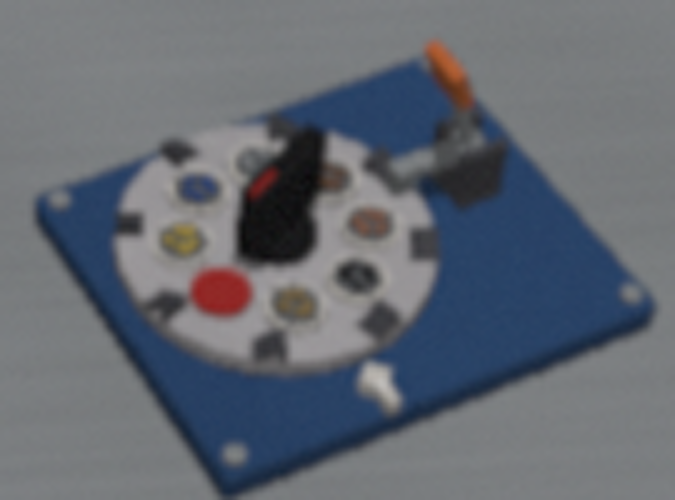

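The top crop shows the dial centre near crop (430,342), red cup (496,254), white arrow (342,152) and screws at (50,289), (497,65), (677,421), (215,656). The paddle is at (202,410), with the pawl arm going to the tooth at (293,440). Next I'll cast these onto their height planes.

```bash
cat > geo.py <<'E'
from meas import *
def geo(c,m,P,off,b,zd=.032):
    im=c["image"].astype(int)
    g=box((im.max(2)-im.min(2)<40)&(im.min(2)>0)&(abs(P[...,2]-.034)<.012),b).astype(np.uint8)
    g=cv2.morphologyEx(g,cv2.MORPH_OPEN,np.ones((5,5)))
    ct=max(cv2.findContours(g,cv2.RETR_EXTERNAL,cv2.CHAIN_APPROX_NONE)[0],key=cv2.contourArea)
    q=onplane(c,cv2.convexHull(ct).reshape(-1,2),zd)[:,:2].astype(np.float32)
    return cv2.minEnclosingCircle(q), cv2.fitEllipse(q)
if __name__=="__main__":
    b=(115,265,180,320)
    c,m,P=measure("top",b)
    (ctr,r),e=geo(c,m,P,0,b);print("circle",ctr,r,"ell",e)
    f=lambda x,y,z:onplane(c,[[115+(x-2)/5,180+(y-2)/5]],z)[0]
    A=f(430,342,.032)
    print("dial ctr hand",A)
    S=np.array([f(*p,.021) for p in[(50,289),(497,65),(677,421),(215,656)]])[:,:2];print("screws",S.round(4),np.linalg.norm(np.roll(S,-1,0)-S,axis=1).round(4),"mean",S.mean(0).round(4))
    cup=f(496,254,.033);ar=f(342,152,.021);ar0=f(326,125,.021);pad=f(202,410,.1)
    print("knob bar centre",f(417,326,.084),"red line",f(434,285,.084))
    ang=lambda p:np.degrees(np.arctan2(*(p-A)[1::-1]))
    for n,p in dict(cup=cup,ar=ar,ar0=ar0,pad=pad).items(): print(n,p.round(4),"r",np.linalg.norm((p-A)[:2]).round(4),"ang",ang(p).round(2))
    print("scene pad",onplane(cams.capture("scene"),[[374.4,179.3]],.1))
    x=S[1]-S[0];y=S[0]-S[3];print("edge angs",np.degrees(np.arctan2(x[1],x[0])),np.degrees(np.arctan2(y[1],y[0])))
    print("red line ang",ang(f(434,285,.084)))
E
python3 geo.py
```

```text
top red 130 px [212.4 231.1] depth med [0.5375 0.1477 0.0358] z10-90 [0.033 0.081]
top org 70 px [155.  262.1] depth med [0.4743 0.2531 0.1122] z10-90 [0.101 0.115]
top blk 194 px [195.8 246. ] depth med [0.5021 0.1784 0.0838] z10-90 [0.077 0.086]
top blue 4872 px [177.7 255.3] depth med [0.495  0.2481 0.0206] z10-90 [0.018 0.023]
top wht 8 px [181.6 208.8] depth med [0.5926 0.2115 0.0286] z10-90 [0.026 0.031]
circle (0.5066930055618286, 0.1767844557762146) 0.07686078548431396 ell ((0.5061008334159851, 0.17671813070774078), (0.14984524250030518, 0.15199677646160126), 123.57989501953125)
dial ctr hand [0.50553278 0.17626991 0.032     ]
screws [[0.5451 0.3377]
 [0.6228 0.1419]
 [0.4647 0.0787]
 [0.3868 0.2751]] [0.2107 0.1702 0.2112 0.1702] mean [0.5049 0.2083]
knob bar centre [0.50391541 0.17285256 0.084     ] red line [0.51940028 0.16514218 0.084     ]
cup [0.5392 0.1464 0.033 ] r 0.045 ang -41.53
ar [0.5917 0.21   0.021 ] r 0.0925 ang 21.4
ar0 [0.6041 0.2162 0.021 ] r 0.1063 ang 22.06
pad [0.4768 0.2551 0.1   ] r 0.0839 ang 110.03
scene pad [[0.47578187 0.25712234 0.1       ]]
edge angs -68.35930585032806 21.58060183164373
red line ang -38.744692681511104
```

Axis (0.5055, 0.1763), arrow at +21.6°, cup at −41.5° (dial about 1.10 rad), and paddle at 84 mm and 110° from both views. All of this fits the given sizes. Next: plan the inverse kinematics and push the pawl.

```bash
cat >> h.py <<'E'
A=np.array([.5055,.1763])
def ori(deg): # tool down, jaw axis at deg
    a=np.radians(deg);x=np.array([0,0,-1.]);y=np.array([np.cos(a),np.sin(a),0])
    return R.from_matrix(np.c_[x,y,np.cross(x,y)]).as_rotvec()
def st(s):
    q=manip.state();print(s,"t",round(q["clock"],2),"tcp",q["tool_pos"].round(4),"F",q["contact_force"].round(1),"M",q["moment"].round(2),"w",round(q["gripper_width"],4),"j",q["joint_pos"].round(2))
E
python3 - <<'E'
from h import *
for d in(20,200,-40+90,-41+63+90,-131,-131+63):
    j=inverse_kinematics([*A,.047],ori(d));print(d,None if j is None else np.round(j,2))
u=np.array([np.cos(np.radians(110.5)),np.sin(np.radians(110.5))])
g=lambda r,z:[*(A+r*u),z]
best=min((20.5,200.5),key=lambda d:(lambda j:9 if j is None else abs(j[5]))(inverse_kinematics(g(.052,.085),ori(d))))
print("yaw",best)
manip.set_gripper(0,20)
manip.move_pose(g(.052,.19),ori(best));st("above")
manip.move_linear(g(.052,.085),rate=.12);st("down")
manip.move_linear(g(.085,.085),rate=.06);st("mid")
manip.move_linear(g(.112,.085),rate=.05);st("pushed")
manip.dwell(.4)
from meas import measure
measure("top",(115,265,180,320))
manip.move_linear(g(.07,.085),rate=.1)
manip.move_linear(g(.05,.2),rate=.15);st("up")
measure("scene",(285,440,145,265),"cs1")
E
```

```text
20 [ 0.29  0.2   2.07 -0.    0.87 -0.06]
200 None
50 [ 0.29  0.2   2.07 -0.    0.87 -0.58]
112 [ 0.29  0.2   2.07 -0.    0.87 -1.67]
-131 None
-68 [ 0.29  0.2   2.07 -0.    0.87  1.48]
yaw 20.5
above t 4.9 tcp [0.4877 0.2245 0.19  ] F [-0.2  0.3  0.4] M [-0.01 -0.12  0.01] w 0.0002 j [ 0.39  0.04  1.95 -0.    1.15  0.03]
down t 5.92 tcp [0.488  0.2253 0.0858] F [0.3 0.  1.4] M [ 0.01 -0.14 -0.05] w 0.0006 j [0.39 0.15 2.04 0.   0.95 0.03]
mid t 6.62 tcp [0.4755 0.2561 0.0849] F [-0.6 -1.   0.6] M [-0.09 -0.13 -0.05] w 0.0005 j [ 0.45  0.16  2.04 -0.    0.95  0.09]
pushed t 7.32 tcp [0.4662 0.2814 0.0849] F [ 0.7 -0.7 -0.2] M [-0.05 -0.11  0.  ] w 0.0003 j [ 0.5   0.17  2.03 -0.    0.95  0.14]
top red 135 px [212.1 231.2] depth med [0.5367 0.1479 0.0364] z10-90 [0.034 0.084]
top org 1 px [188. 262.] depth med [0.4783 0.2028 0.039 ] z10-90 [0.039 0.039]
top blk 193 px [195.4 246.2] depth med [0.5021 0.1785 0.0837] z10-90 [0.075 0.086]
top blue 3766 px [187.7 251.1] depth med [0.5031 0.2252 0.0207] z10-90 [0.018 0.023]
top wht 105 px [192.6 236.9] depth med [0.5215 0.2072 0.0348] z10-90 [0.028 0.037]
up t 9.26 tcp [0.4872 0.2231 0.199 ] F [-0.5  0.5  0.1] M [-0.07 -0.16  0.01] w 0.0009 j [0.38 0.03 1.94 0.   1.17 0.02]
scene red 66 px [329.3 221.2] depth med [0.5425 0.1478 0.0356] z10-90 [0.034 0.062]
scene org 82 px [394.2 174.9] depth med [0.4594 0.3066 0.0954] z10-90 [0.087 0.102]
scene blk 128 px [342.5 198.5] depth med [0.5101 0.1809 0.0824] z10-90 [0.072 0.086]
scene blue 2801 px [360.9 224.6] depth med [0.552  0.2467 0.0203] z10-90 [0.017 0.023]
scene wht 10 px [360.5 240.7] depth med [0.5939 0.2121 0.0288] z10-90 [0.028 0.03 ]
```

View pics/cs1.png

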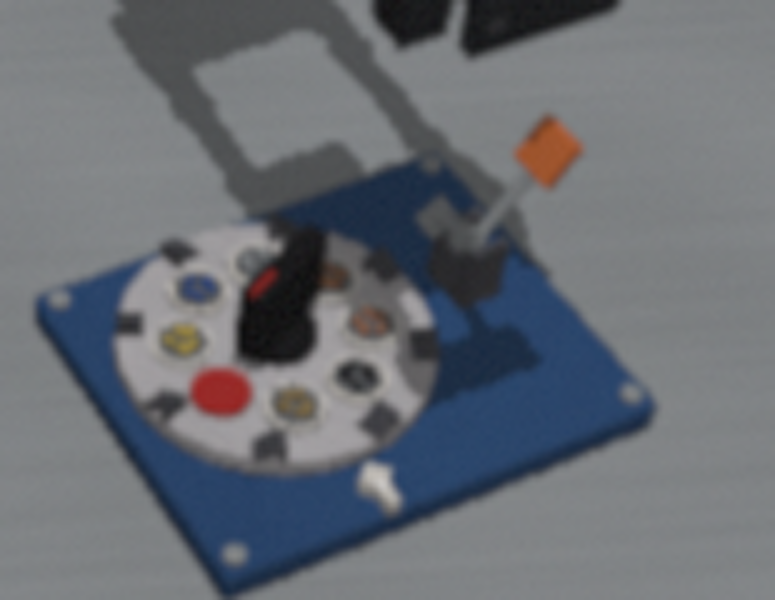

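The orange paddle now stands at about crop (548,152), that is (0.459, 0.307, 0.095): 138 mm from the axis. The pawl has fallen fully clear and the dial has not moved. Next: grip the knob and turn.

```bash
python3 - <<'E'
from h import *
from meas import measure
p=[*A,.047]
manip.set_gripper(.046,20)
manip.move_pose([*A,.16],ori(49));st("above")
manip.move_linear(p,rate=.12);st("down")
manip.set_gripper(0,20);st("grip")
for y in (60,80,100,111.6):
    manip.move_pose(p,ori(y));st(y)
manip.dwell(.3);st("settled")
manip.set_gripper(.046);st("open")
manip.move_linear([*A,.16],rate=.12);manip.move_linear([*A,.25],rate=.2)
manip.set_joints([-.6,*manip.state()["joint_pos"][1:]]);st("away")
measure("top",(85,265,180,320),"ct2")
E
```

```text
above t 10.72 tcp [0.5056 0.1764 0.1602] F [0.  0.7 0.8] M [ 0.05 -0.09 -0.04] w 0.0458 j [ 0.29  0.06  1.99  0.    1.09 -0.56]
down t 11.82 tcp [0.5063 0.1766 0.0478] F [-0.2 -0.2  0.4] M [ 0.02 -0.18  0.02] w 0.0459 j [ 0.29  0.2   2.07  0.    0.87 -0.57]
grip t 12.4 tcp [0.5072 0.1781 0.0475] F [ 3.4  7.  -3.3] M [ 0.85 -0.59 -0.01] w 0.0138 j [ 0.29  0.2   2.07  0.    0.87 -0.57]
60 t 12.7 tcp [0.507  0.1779 0.0475] F [ 2.3  5.1 -3. ] M [ 0.74 -0.52  0.07] w 0.0137 j [ 0.29  0.2   2.07  0.    0.87 -0.76]
80 t 13.12 tcp [0.5069 0.1776 0.0475] F [ 1.9  3.9 -3. ] M [ 0.58 -0.49  0.09] w 0.0135 j [ 0.29  0.2   2.07  0.    0.87 -1.11]
100 t 13.55 tcp [0.5069 0.1773 0.0475] F [ 3.9  4.1 -2.6] M [ 0.67 -0.64  0.02] w 0.0139 j [ 0.29  0.2   2.07  0.    0.87 -1.45]
111.6 t 13.86 tcp [0.5069 0.1771 0.0475] F [ 4.9  3.6 -2.2] M [ 0.58 -0.69  0.05] w 0.0134 j [ 0.29  0.2   2.07  0.    0.87 -1.66]
settled t 14.16 tcp [0.507  0.1771 0.0475] F [ 4.3  3.4 -3.2] M [ 0.56 -0.7   0.06] w 0.0138 j [ 0.29  0.2   2.07  0.    0.87 -1.66]
open t 14.79 tcp [0.5054 0.1762 0.047 ] F [ 0.5 -0.3 -0.9] M [ 0.06 -0.14  0.  ] w 0.0461 j [ 0.29  0.2   2.07 -0.    0.87 -1.66]
away t 18.17 tcp [ 0.4553 -0.2803  0.2486] F [ 0.7 -0.2 -0. ] M [ 0.03 -0.14  0.03] w 0.046 j [-0.6  -0.01  1.89  0.    1.26 -1.66]
top red 117 px [190.3 228.9] depth med [0.5476 0.1902 0.0359] z10-90 [0.033 0.084]
top org 143 px [130.  275.8] depth med [0.4542 0.3059 0.0979] z10-90 [0.09  0.104]
top blk 193 px [197.7 245.9] depth med [0.5012 0.1733 0.0839] z10-90 [0.079 0.086]
top blue 4872 px [177.7 255.2] depth med [0.4972 0.2489 0.0206] z10-90 [0.018 0.023]
top wht 32 px [189.6 224.2] depth med [0.5875 0.2098 0.0302] z10-90 [0.028 0.036]
```

View pics/ct2.png

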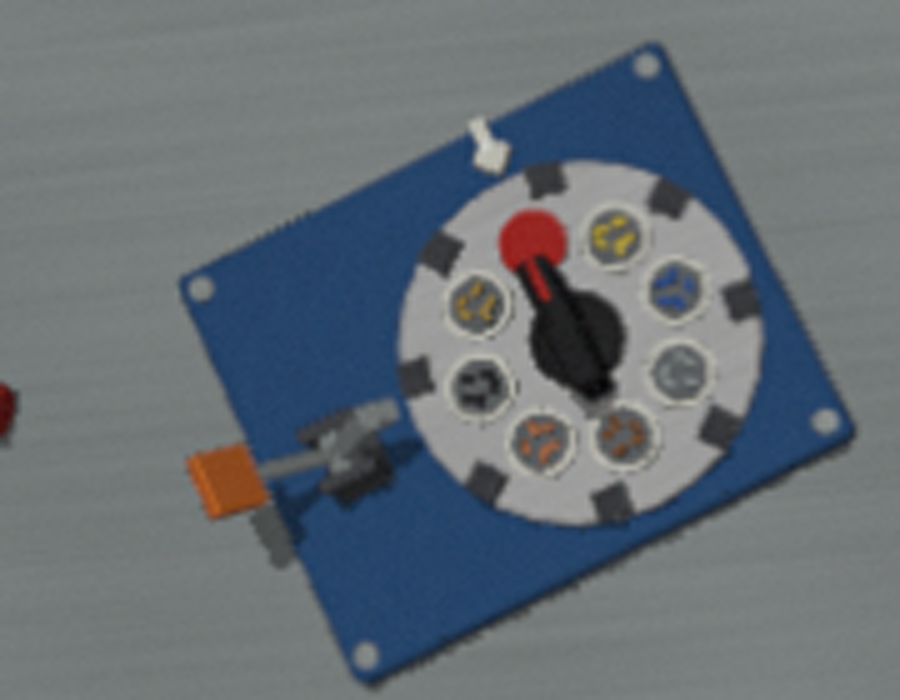

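The red cup at crop (533,242) is in line with the arrow (491,152) and the centre (580,342), and the paddle at (230,482) is still clear. I'll check the angle numerically and check the yellow dial before handing in.

```bash
python3 - <<'E'
from h import *
c=cams.capture("top")
f=lambda x,y,z:onplane(c,[[85+(x-2)/5,180+(y-2)/5]],z)[0][:2]
cup,ar=f(533,242,.033),f(491,152,.021)
for B in(A,np.array([.5062,.1768])):
    for n,p in(("cup",cup),("arrow",ar)):
        v=p-B;print(n,np.linalg.norm(v).round(4),np.degrees(np.arctan2(v[1],v[0])).round(2))
hsv=cv2.cvtColor(c["image"],cv2.COLOR_BGR2HSV);i0=cv2.cvtColor(cv2.imread("pics/top0.png"),cv2.COLOR_BGR2HSV)
for h in(i0,hsv):
    r=((h[...,0]<5)|(h[...,0]>174))&(h[...,1]>170)&(h[...,2]>90)
    y,x=np.nonzero(r[170:270,290:410]);print("yellow-dial red",len(x),x.mean()+290 if len(x) else None,y.mean()+170 if len(y) else None)
E
```

```text
cup 0.0464 20.9
arrow 0.0927 21.61
cup 0.0456 20.63
arrow 0.0919 21.48
yellow-dial red 95 382.09473684210525 205.53684210526316
yellow-dial red 95 382.09473684210525 205.6
```

Cup at 20.8° and arrow at 21.5°, so they agree within about 1° (0.01 rad), which is the measurement noise. The yellow dial has not moved.

```bash
python3 -c "
from h import *
order.close_job();st('end')"
```

```text
the job is handed in; nothing more can be done
the job is handed in; nothing more can be done
```

The job is done and handed in, at about 18 s on the robot's clock.

- **Pawl:** I pushed the paddle outwards with the shut fingers, at under about 1.5 N. It fell over and stayed clear. It measured 138 mm from the axis and about 95 mm high before the turn, and the last picture still showed it fallen over.
- **Dial:** I gripped the knob with 20 N and turned it back anticlockwise by about 63°, then released it and moved the arm away. The wrist force was at most about 8 N in the readings taken.
- **Last check:** the red cup stands at 20.6–20.9° and the arrow at 21.5–21.6°. The gap of about 0.8° (0.01 rad) is within measurement error.
- **Yellow dial:** its red cup shows at the same pixels as at the start, so it was not turned.

The wrist saw a sideways force of a few newtons during the grip because my axis estimate was 1–2 mm off, and it went away on release. No checks failed. The state print I tried after handing in returned no readings, only the notice that the job was handed in.

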